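# Put the sharpening and setting-up tools back on their outlines

### The arm

A 7-joint arm with a two-finger parallel gripper is mounted at the origin on the work surface. World frame = base frame: x ahead of the robot, y to its left, z up, the work surface at z = 0. Lengths are in m, angles in rad, forces in N, time in s.
With the tool pointing down it reaches from about 0.35 to 0.9 m from the base axis. Payload 8.1 kg.
Tool frame: the origin (TCP) lies midway between the tips of the shut fingers; the grasp point (between the pads) lies 19 mm behind it; z points along the fingers, y is the direction in which the jaws open and shut (so a half turn about z gives the same grasp; the last joint's range is limited). The gripper opens to 85 mm and grips with 20 to 120 N. Pads are 22 mm wide; open, the fingers measure 114 mm over their backs; the gripper's body (76 mm by 85 mm) begins 54 mm behind the grasp point. The pads swing forward as they close: fully open they stand 13 mm farther back than shut.
Start: joints at [-1.339, 0.434, 0.025, 1.573, -0.012, 1.134, -0.075], TCP at [0.205, 0.59, 0.231] pointing down, gripper open.
Joint ranges: [-2.62, 2.62], [-0.44, 2.09], [-1.27, 1.32], [0.08, 2.57], [-1.32, 4.46], [0.12, 2], [-2.74, 2.74]. Speed limits (rad/s): [2.22, 2.22, 3.01, 3.01, 3.14, 3.14, 3.14].

### API

Orientations are given as [roll, pitch, yaw] about the fixed x, y, z axes, in that order (R = Rz(yaw) Ry(pitch) Rx(roll)).
In Python, from cell import get_obs, camera, get_calibration, finish_job gives the robot as it stands.
- The arm moves only by the shell command python3 -m inch 'ROWS' [OPENING] [FORCE]. ROWS is text: rows parted by semicolons, each of 6 numbers parted by spaces: the shift along the tool's x, y, z in cm, then the turn, a rotation vector about the tool's x, y, z in rad. In form: tx ty tz wx wy wz; .... A call has 1 to 12 rows; each row shifts and turns the commanded pose from where the row before left it, along the tool's axes as they then stand; what a row does not reach is not made up. A row lasts 1/10 s, in which the tool goes at most 50 mm and 8.59 degrees, less where a joint would pass 70% of its speed; a pose out of reach is approached as far as the arm can. A call with a gripper value outside its range is refused whole. OPENING is the gripper command: -1 is shut, 1 is fully open, values between are in proportion, set as the call begins (- or left out, the last holds). The fingers move at their own pace and stop on an object; FORCE is the grip in N (left out, the last holds). Time passes only in rows, so rows that do not move let the fingers close. It gives the time, the measured TCP pose, the force and the opening at its end, in the units of the state.
- get_obs(): the state, without advancing time (a new reading comes with each control period).
- camera(name): name is "scene" or "side" or "wrist"; returns (picture, depth): 420x560x3 uint8, blue, green, red; 420x560 float32, m along the optical axis (not along the pixel's ray), 0 where there is no reading.
- get_calibration(name): a dict with "fx", "fy", "cx", "cy" (pixels), "extrinsics" (4x4, takes a point from world to camera coordinates). Camera axes: x right, y down, z forward; pixel columns grow to the right and rows downward; lengths in m; the calibration is good to about 2 mm. A picture is of the moment at which its call begins: read the wrist's pose just before it. get_calibration takes no time and is no camera call; for the wrist camera it gives the pose at the moment of the call.
- finish_job(): hands the job in, once; it reports no verdict.
The state is a dict: "clock": time; "joints": joint angles; "qd": joint speeds; "effort": joint torques, N m; "eef_pos": TCP position; "tool_rot": TCP orientation; "ft_force": force on the tool from outside, world axes, zero at the start; "ft_torque": the same for the moment, N m; "width": finger opening in m.
Only numpy, scipy, OpenCV 4.12 (cv2) and the standard library are available. Lean on these libraries where they do the work, as an engineer would, in place of code of your own. Each camera call takes 0.05 s, during which the arm holds its last target.

### The job

Tidy the bench: put the spirit level, the sharpening stone, the ring spanner and the grinding wheel each on the white board that has its own outline painted on it, centred on that outline and lined up with it, the same way up as you found it (which end points which way does not matter). Leave the red tin of drill bits where it is.

Things in the scene. Friction and masses are not known exactly. Their poses are not given: they have to be found in the camera images.
- level: small spirit level, yellow with black ends and a green vial in its top, 130 long (x) x 22 wide (y) x 36 mm high (z), standing upright on its base. Loose, about 0.16 kg. Origin: centre of its underside; z up
- stone: sharpening stone, a bar with orange upper and grey lower half, 110 long (x) x 40 wide (y) x 22 mm high (z). Loose, about 0.25 kg. Origin: centre of its underside; z up
- spanner: double-ended steel ring spanner lying flat, 132 mm long along x, both ends alike: rings 32 mm across and 12 mm high centred at x = +50 and -50 mm; the straight shank between them is 12 wide (y) and spans 1 to 11 mm above the underside. Loose, about 0.12 kg. Origin: centre of its underside; z up
- wheel: small brick-red grinding wheel lying flat, 50 mm diameter, 22 mm high, dark bore of 14 mm in the middle. Loose, about 0.1 kg. Origin: centre of its underside; z up
- level_pad: white board 150 (x) x 50 mm (y) with a dark, long and narrow rectangle 134 x 26 mm painted on it, the outline of the spirit level. Fixed to the bench. Origin: centre of its underside, which is on the bench; its top is 3 mm above. The outline is centred on the board, long side along x
- stone_pad: white board 136 (x) x 72 mm (y) with a dark, broad rectangle 114 x 44 mm painted on it, the outline of the sharpening stone. Fixed to the bench. Origin: centre of its underside, which is on the bench; its top is 3 mm above. The outline is centred on the board, long side along x
- spanner_pad: white board 150 (x) x 56 mm (y) with a dark shape of a bar with a ring at each end, 136 mm long, painted on it, the outline of the spanner. Fixed to the bench. Origin: centre of its underside, which is on the bench; its top is 3 mm above. The outline is centred on the board, long axis along x
- wheel_pad: white square board 84 x 84 mm with a dark disc of 54 mm with a white dot painted on it, the outline of the grinding wheel. Fixed to the bench. Origin: centre of its underside, which is on the bench; its top is 3 mm above. The outline is centred on the board
- tin: bystander: open red tin with drill bits in it, 100 x 65 x 20 mm high, loose, 0.35 kg. Origin: centre of its underside

How it is judged:
By the outcome, as a careful person would: the job done as asked, in the order asked, and still so for the second after the job is handed in, with the robot touching nothing.
It also fails if it takes over 112 s, if anything falls off the work surface, if the arm or the gripper's body presses on something with over 40 N, if the wrist force passes 120 N, or if a joint passes its speed limit or range.

## Working session

There is one attempt and no reset: what is moved stays moved. The work goes in short steps, Python scripts to look and compute and a shell command to move; the robot and the scene stay as the last step left them, time stands still between calls to the robot, and variables do not carry over. Pictures are saved under pics/ and viewed, and the job is handed in when it is done.

```bash
ls; mkdir -p pics
python3 - <<'E'
from cell import *
import cv2,numpy as np
o=get_obs();print({k:np.round(v,3).tolist() for k,v in o.items()})
for n in ["scene","side","wrist"]:
    p,d=camera(n);cv2.imwrite(f"pics/{n}0.png",p);np.save(f"pics/{n}0.npy",d)
    c=get_calibration(n);print(n,c['fx'],c['cx'],c['cy'],np.round(c['extrinsics'],3).tolist())
E
```

```text
pics
{'clock': 0.0, 'joints': [-1.339, 0.435, 0.025, 1.574, -0.012, 1.134, -0.075], 'qd': [0.001, 0.0, -0.0, -0.001, 0.0, 0.001, 0.001], 'effort': [-0.001, -67.045, 1.025, -31.622, 0.016, 0.012, 0.0], 'eef_pos': [0.205, 0.59, 0.231], 'tool_rot': [-3.14, 0.0, 2.807], 'ft_force': [-1.176, 0.119, 0.039], 'ft_torque': [-0.01, 0.004, -0.027], 'width': 0.085}
scene 523.1509624148823 278.15690647149665 204.8541892092775 [[-0.91, 0.415, 0.012, 0.494], [0.354, 0.79, -0.501, -0.154], [-0.217, -0.452, -0.865, 1.663], [0.0, 0.0, 0.0, 1.0]]
side 396.52865530956797 281.09088472115104 211.8818560433719 [[0.936, -0.353, 0.011, -0.469], [-0.212, -0.584, -0.783, 0.136], [0.283, 0.731, -0.621, 1.012], [0.0, 0.0, 0.0, 1.0]]
wrist 299.26321563815605 277.38629372409684 209.4854271313723 [[0.328, 0.945, -0.001, -0.624], [0.907, -0.314, 0.281, -0.038], [0.265, -0.093, -0.96, 0.379], [0.0, 0.0, 0.0, 1.0]]
```

View pics/scene0.png

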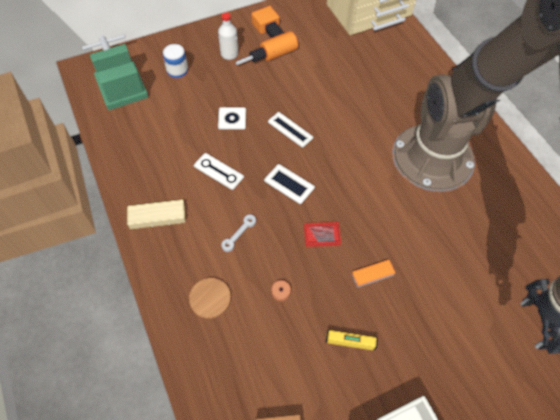

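View pics/side0.png

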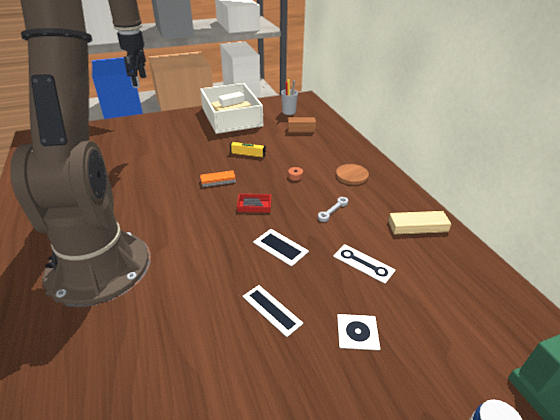

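View pics/wrist0.png

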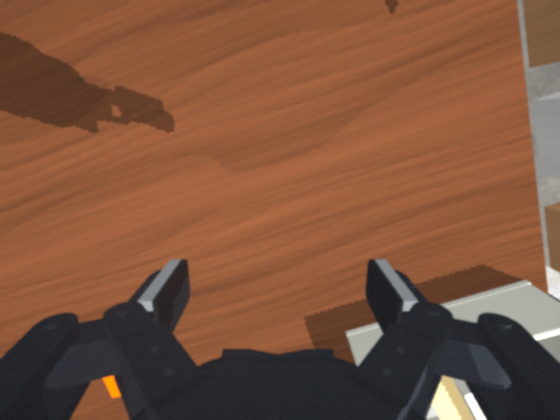

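The scene view shows all the items. Level is at (352,340), stone (374,273), spanner (238,233), wheel (281,290) and tin (322,234). The boards are at (290,129) level, (290,184) stone, (218,171) spanner and (232,118) wheel.

```bash
cat > h.py <<'E'
from cell import *
import cv2,numpy as np
from scipy.spatial.transform import Rotation as R
def ray(c,uv,z):
    E=np.array(c['extrinsics']);Rw=E[:3,:3];t=E[:3,3];o=-Rw.T@t
    uv=np.atleast_2d(uv).astype(float)
    d=np.c_[(uv[:,0]-c['cx'])/c['fx'],(uv[:,1]-c['cy'])/c['fy'],np.ones(len(uv))]@Rw
    s=(z-o[2])/d[:,2]
    return o+d*s[:,None]
def masks(p):
    h=cv2.cvtColor(p,cv2.COLOR_BGR2HSV);H,S,V=[h[...,i].astype(int) for i in range(3)]
    return dict(white=(S<40)&(V>190),yellow=(H>=22)&(H<=33)&(S>150)&(V>120),
      orange=(H>=7)&(H<=17)&(S>215)&(V>200),red=((H<=3)|(H>175))&(S>190)&(V>120),
      brick=(H<=9)&(S>100)&(S<190)&(V>150),grey=(S<70)&(V>90)&(V<=215),dark=(V<75))
def cons(m,amin):
    cs,_=cv2.findContours(m.astype(np.uint8),cv2.RETR_EXTERNAL,cv2.CHAIN_APPROX_NONE)
    return [c[:,0,:] for c in cs if cv2.contourArea(c)>=amin]
def rect(c,con,z):
    "minAreaRect of contour cast on plane z: centre, (long,short) mm, yaw deg of the long side"
    P=ray(c,con,z)[:,:2]
    (cx,cy),(w,h),a=cv2.minAreaRect((P*1000).astype(np.float32))
    if w<h: w,h,a=h,w,a+90
    return np.round([cx,cy,w,h,(a+90)%180-90],1)
E
python3 - <<'E'
from h import *
for n in ["scene","side"]:
    p=cv2.imread(f"pics/{n}0.png");c=get_calibration(n);M=masks(p)
    for k,z in dict(white=.003,yellow=.036,orange=.022,red=.02,brick=.022,grey=.012).items():
        for q in cons(M[k],25):
            m=q.mean(0); r=rect(c,q,z)
            if 250<r[0]<950 and -650<r[1]<650 and r[2]<200: print(n,k,m.round(),r)
E
```

```text
scene white [409. 413.] [477.4 611.9 138.9  50.8 -24.4]
scene white [238. 232.] [668.4  -4.1 130.7  32.4  28.6]
scene white [289. 183.] [463.2 -95.5 141.9  78.6 -61.4]
scene white [218. 171.] [ 644.4 -227.3  155.9   62.8  -59.3]
scene white [290. 129.] [ 370.9 -284.5  156.    57.   -67.1]
scene white [232. 118.] [ 526.6 -406.    88.8   88.6   66. ]
scene yellow [351. 340.] [528.1 414.7 121.4  34.1 -33.2]
scene brick [322. 234.] [454.9 109.9 106.2  79.6 -21.6]
scene grey [424. 412.] [447.1 637.5  44.3  21.  -89.6]
scene grey [410. 407.] [480.  609.7 145.5  55.2 -24.4]
scene grey [324. 237.] [447.8 114.8  45.8  25.7 -24.2]
scene grey [155. 223.] [ 878.6 -124.8  138.3   10.3  -16.5]
scene grey [238. 233.] [669.4   2.1 141.3  39.7  27.6]
scene grey [289. 184.] [465.9 -90.2 144.5  82.5 -61.1]
scene grey [218. 171.] [ 645.7 -221.4  159.1   66.3  -59. ]
scene grey [290. 129.] [ 374.4 -278.   160.    61.6  -67.4]
scene grey [232. 118.] [ 529.7 -396.9   92.8   92.4  -24. ]
scene grey [244.  60.] [ 390.8 -621.8   70.8   24.9    6.4]
side white [499. 412.] [ 685.7 -642.8   73.2   36.6  -20.4]
side white [358. 332.] [ 526.2 -404.2   86.3   85.3   66. ]
side white [273. 310.] [ 370.4 -283.7  151.9   51.8  -67.1]
side white [364. 263.] [ 643.  -227.   151.7   59.7  -59.1]
side white [281. 246.] [462.5 -95.1 138.   75.  -61.2]
side white [333. 207.] [674.2  11.  134.7  30.5  27.9]
side yellow [247. 149.] [514.  385.3 133.6  74.6 -33.3]
side red [254. 203.] [448.   94.   98.4  85.  -19.9]
side brick [295. 172.] [626.  199.6  74.1  47.3  68.5]
side grey [252. 202.] [451.  110.2  58.6  34.2 -25.1]
side grey [332. 209.] [661.1  -7.1 139.   41.6  29. ]
side grey [219. 183.] [376.6 243.2 108.9  18.2  -5.2]
```

```bash
cat >> h.py <<'E'
def go(x,y,z,yaw,half=True):
    "delta in tool axes (cm) at the current yaw, and turn wz (rad) ; yaw deg, taken mod 180 nearest"
    o=get_obs();T=R.from_euler('xyz',o['tool_rot'])
    p=np.array(o['eef_pos']);y0=np.degrees(o['tool_rot'][2])
    dy=(yaw-y0+90)%180-90 if half else (yaw-y0+180)%360-180
    print('clk',round(o['clock'],2),'tcp',(p*1000).round(1),'rpy',np.degrees(o['tool_rot']).round(2),'j7',round(o['joints'][6],2),'w',round(o['width'],4))
    print(' now-axes cm',(100*T.inv().apply(np.array([x,y,z])-p)).round(2),' wz',round(-np.radians(dy),3),'(alt',round(-np.radians(dy)+np.pi*np.sign(dy),3),')')
    T2=R.from_euler('z',dy,degrees=True)*T
    print(' after-turn cm',(100*T2.inv().apply(np.array([x,y,z])-p)).round(2))
E
python3 - <<'E'
from h import *
c=get_calibration("scene");print(ray(c,[[374,273],[281,290]],.015)*1000)
w=get_calibration("wrist");E=np.array(w['extrinsics']);o=-E[:3,:3].T@E[:3,3]
print(o, ray(w,[[280,210]],0))
T=R.from_euler('xyz',get_obs()['tool_rot']);print(T.inv().apply(o-np.array(get_obs()['eef_pos'])), T.inv().apply(ray(w,[[280,210]],0)[0]-np.array(get_obs()['eef_pos'])))
go(.528,.415,.2,-33)
E
```

```text
[[376.88166089 273.53157475  15.        ]
 [631.7484138  212.91347478  15.        ]]
[0.13808959 0.61262539 0.37378749] [[0.24312711 0.57957357 0.        ]]
[ 0.07091565 -0.00083077 -0.14307978] [-0.03911418  0.00291765  0.23071398]
clk 0.15 tcp [205.3 589.9 230.7] rpy [-1.7993e+02  1.0000e-02  1.6081e+02] j7 -0.08 w 0.0854
 now-axes cm [-36.23  -5.91   3.08]  wz 0.241 (alt -2.901 )
 after-turn cm [-36.59   2.91   3.07]
```

```bash
python3 -m inch '0 0 0 0 0 0.12; 0 0 0 0 0 0.12; -3.6 0.3 0.3 0 0 0; -3.6 0.3 0.3 0 0 0; -3.6 0.3 0.3 0 0 0; -3.6 0.3 0.3 0 0 0; -3.6 0.3 0.3 0 0 0; -3.6 0.3 0.3 0 0 0; -3.6 0.3 0.3 0 0 0; -3.6 0.3 0.3 0 0 0; -3.6 0.3 0.3 0 0 0; -3.6 0.3 0.3 0 0 0'  1 40
python3 - <<'E'
from h import *
go(.528,.415,.2,-33)
w=get_calibration("wrist");p,d=camera("wrist");cv2.imwrite("pics/w1.png",p)
M=masks(p)
for q in cons(M['yellow'],200): print(q.mean(0),rect(w,q,.036))
go(.528,.415,.2,-33)
E
```

```text
clock: 1.35
eef_pos: [0.5249, 0.4188, 0.2009]
tool_rot: [-3.141, -0.0, 2.567]
ft_force: [-0.1, -0.3, 0.4]
width: 0.0855
clk 1.35 tcp [524.9 418.8 200.9] rpy [-1.7997e+02 -1.0000e-02  1.4707e+02] j7 0.31 w 0.0855
 now-axes cm [-0.47 -0.15  0.09]  wz 0.001 (alt -3.14 )
 after-turn cm [-0.47 -0.15  0.09]
[272.3984375 191.59375  ] [524.6 412.5 119.3  22.6 -33.7]
clk 1.4 tcp [531.3 412.9 200.3] rpy [-179.91    0.29  146.65] j7 0.32 w 0.0853
 now-axes cm [ 0.39 -0.01  0.03]  wz -0.006 (alt 3.135 )
 after-turn cm [ 0.39 -0.01  0.03]
```

View pics/w1.png

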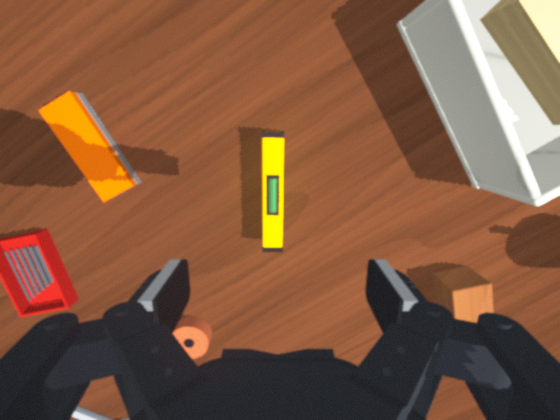

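The wrist view shows the level at about (272,192), parallel to the fingers. The arm was still settling, so I'll measure again at rest.

```bash
python3 -m inch '0 0 0 0 0 0; 0 0 0 0 0 0; 0 0 0 0 0 0'
python3 - <<'E'
from h import *
w=get_calibration("wrist");p,d=camera("wrist");cv2.imwrite("pics/w2.png",p)
M=masks(p);print(d[185,272],cv2.cvtColor(p,cv2.COLOR_BGR2HSV)[[130,330,120],[85,195,272]].tolist())
for k,z in dict(yellow=.036,orange=.022,brick=.022,red=.02).items():
  for q in cons(M[k],200): print(k,q.mean(0).round(),rect(w,q,z))
q=max(cons(M['yellow'],200),key=len);x,y,l,s,a=rect(w,q,.036)
go(x/1e3,y/1e3,.06,a)
E
```

```text
clock: 1.7
eef_pos: [0.5225, 0.4209, 0.2013]
tool_rot: [-3.142, -0.001, 2.569]
ft_force: [0.2, -0.4, -1.0]
width: 0.0855
0.30998528 [[20, 255, 255], [9, 163, 235], [12, 156, 147]]
yellow [272. 195.] [524.8 411.8 119.1  23.1 -33.3]
orange [ 82. 139.] [378.4 273.8 109.6  43.   -5.3]
brick [192. 338.] [631.8 227.3  52.7  47.1  -2.9]
brick [ 31. 275.] [449.2 119.5  66.1  42.7 -15.5]
red [ 34. 275.] [453.7 113.6 103.3  81.6 -21.5]
clk 1.75 tcp [522.5 420.9 201.4] rpy [ 1.7999e+02 -5.0000e-02  1.4719e+02] j7 0.31 w 0.0854
 now-axes cm [-0.7  -0.65 14.13]  wz 0.009 (alt -3.133 )
 after-turn cm [-0.7  -0.64 14.13]
```

```bash
python3 -m inch '-0.7 -0.65 2 0 0 0.009; 0 0 4 0 0 0; 0 0 4 0 0 0; 0 0 4 0 0 0; 0 0 3 0 0 0; 0 0 2.3 0 0 0; 0 0 0 0 0 0; 0 0 0 0 0 0;0 0 0 0 0 0'
python3 - <<'E'
from h import *
go(.5248,.4118,.008,-33.3)
E
python3 -m inch '0 0 0 0 0 0; 0 0 0 0 0 0; 0 0 0 0 0 0; 0 0 0 0 0 0; 0 0 0 0 0 0; 0 0 0 0 0 0' -1 40
```

```text
clock: 2.65
eef_pos: [0.5269, 0.4117, 0.0102]
tool_rot: [3.139, 0.001, 2.558]
ft_force: [0.2, 0.3, 0.6]
width: 0.0855
clk 2.65 tcp [526.9 411.7  10.2] rpy [1.7984e+02 4.0000e-02 1.4658e+02] j7 0.34 w 0.0855
 now-axes cm [ 0.18 -0.1   0.22]  wz -0.002 (alt 3.14 )
 after-turn cm [ 0.18 -0.1   0.22]
clock: 3.25
eef_pos: [0.5264, 0.4106, 0.0087]
tool_rot: [3.141, 0.0, 2.558]
ft_force: [-0.9, 0.2, 4.3]
width: 0.0216
```

```bash
python3 -m inch '0 0 -2 0 0 0; 0 0 -4 0 0 0; 0 0 -4 0 0 0; 0 0 0 0 0 0.118; 0 0 0 0 0 0.118; 0 0 0 0 0 0.118; 0 0 0 0 0 0.118; 0 0 0 0 0 0.118;0 0 0 0 0 0;0 0 0 0 0 0'
python3 - <<'E'
from h import *
# target tcp: pad centre minus 2mm along tool x
a=np.radians(112.9);print(.3706-.002*np.cos(a),-.284-.002*np.sin(a))
go(.3706-.002*np.cos(a),-.284-.002*np.sin(a),.1,112.9)
E
```

```text
clock: 4.25
eef_pos: [0.5259, 0.4104, 0.108]
tool_rot: [-3.141, 0.0, 1.971]
ft_force: [0.3, 0.3, -0.7]
width: 0.0216
0.3713782479002804 -0.2858423708111314
clk 4.25 tcp [525.9 410.4 108. ] rpy [-1.7997e+02  3.0000e-02  1.1295e+02] j7 -0.16 w 0.0216
 now-axes cm [-58.09 -41.37   0.85]  wz 0.001 (alt -3.141 )
 after-turn cm [-58.12 -41.32   0.85]
```

```bash
python3 -m inch '-2.9 -2.07 0 0 0 0; -2.9 -2.07 0 0 0 0; -2.9 -2.07 0 0 0 0; -2.9 -2.07 0 0 0 0; -2.9 -2.07 0 0 0 0; -2.9 -2.07 0 0 0 0; -2.9 -2.07 0 0 0 0; -2.9 -2.07 0 0 0 0; -2.9 -2.07 0 0 0 0; -2.9 -2.07 0 0 0 0' && python3 -m inch '-2.9 -2.07 0 0 0 0; -2.9 -2.07 0 0 0 0; -2.9 -2.07 0 0 0 0; -2.9 -2.07 0 0 0 0; -2.9 -2.07 0 0 0 0; -2.9 -2.07 0 0 0 0; -2.9 -2.07 0 0 0 0; -2.9 -2.07 0 0 0 0; -2.9 -2.07 0 0 0 0; -2.9 -2.07 0 0 0 0;0 0 0 0 0 0;0 0 0 0 0 0' && python3 -m inch '0 0 0 0 0 0;0 0 0 0 0 0'
python3 - <<'E'
from h import *
go(.3714,-.2858,.0125,112.9)
w=get_calibration("wrist");p,d=camera("wrist");cv2.imwrite("pics/w3.png",p)
for q in cons(masks(p)['white'],200): print(q.mean(0).round(),rect(w,q,.003))
E
```

```text
clock: 5.25
eef_pos: [0.447, 0.0616, 0.1085]
tool_rot: [3.141, 0.0, 1.971]
ft_force: [0.8, -0.2, -1.3]
width: 0.0216
clock: 6.45
eef_pos: [0.3681, -0.2852, 0.1083]
tool_rot: [-3.142, 0.0, 1.968]
ft_force: [0.7, 1.1, -1.2]
width: 0.0219
clock: 6.65
eef_pos: [0.369, -0.2832, 0.1082]
tool_rot: [3.141, -0.001, 1.971]
ft_force: [-0.9, 0.3, -0.9]
width: 0.0217
clk 6.65 tcp [ 369.  -283.2  108.2] rpy [ 1.7999e+02 -3.0000e-02  1.1290e+02] j7 1.17 w 0.0217
 now-axes cm [-0.34  0.12  9.57]  wz 0.0 (alt -3.142 )
 after-turn cm [-0.34  0.12  9.57]
[552. 267.] [ 621.5 -241.2  152.2   19.1  -52.3]
[296. 164.] [ 362.6 -265.7  111.5   50.5  -66.9]
[490.  68.] [ 473.6 -115.6   89.9   73.   -61.4]
```

View pics/w3.png

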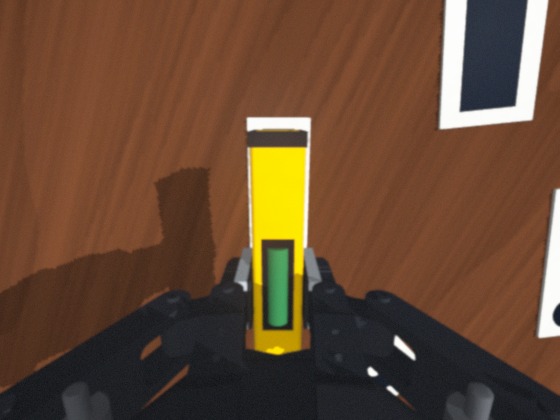

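Run:
```python
from h import *
w=get_calibration("wrist");p=cv2.imread("pics/w3.png")
print(ray(w,[[248,118],[310,118],[279,118],[490,68]],.003)*1000)
print(ray(w,[[248,148],[308,148]],.14)*1000)
for q in cons(masks(p)['white'],200): print(q.min(0),q.max(0))
```

```text
[[ 318.78268886 -224.65529681    3.        ]
 [ 364.1055851  -205.46933949    3.        ]
 [ 341.44164201 -215.06337431    3.        ]
 [ 474.96963793 -119.05244052    3.        ]]
[[ 335.02445948 -231.15178335  140.        ]
 [ 355.23606232 -222.59836152  140.        ]]
[539 189] [559 337]
[247 117] [310 247]
[440   0] [547 128]
```

The view confirms the board's top edge at row 118, within 0.5 mm of the expected position, and the level at the expected place in the hand. Lowering it.

```bash
python3 -m inch '-0.34 0.12 0 0 0 0; 0 0 3 0 0 0; 0 0 3 0 0 0; 0 0 2 0 0 0; 0 0 1 0 0 0;0 0 0 0 0 0;0 0 0 0 0 0;0 0 0 0 0 0'
python3 - <<'E'
from h import *
go(.3714,-.2858,.0120,112.9)
E
```

```text
clock: 7.5
eef_pos: [0.3717, -0.2875, 0.0192]
tool_rot: [3.14, 0.001, 1.968]
ft_force: [0.4, 0.6, -1.6]
width: 0.0216
clk 7.5 tcp [ 371.7 -287.5   19.2] rpy [1.7994e+02 7.0000e-02 1.1275e+02] j7 1.28 w 0.0216
 now-axes cm [0.17 0.04 0.72]  wz -0.003 (alt 3.139 )
 after-turn cm [0.17 0.04 0.72]
```

```bash
python3 -m inch '0 0 0.5 0 0 0;0 0 0 0 0 0;0 0 0 0 0 0;0 0 0 0 0 0'
python3 - <<'E'
from h import *
go(.3714,-.2858,.0120,112.9)
E
python3 -m inch '0 0 0 0 0 0'
```

```text
clock: 7.9
eef_pos: [0.3711, -0.2872, 0.0134]
tool_rot: [3.141, 0.0, 1.968]
ft_force: [-0.4, 0.1, -1.2]
width: 0.0213
clk 7.9 tcp [ 371.1 -287.2   13.4] rpy [1.7999e+02 1.0000e-02 1.1274e+02] j7 1.28 w 0.0213
 now-axes cm [0.11 0.08 0.14]  wz -0.003 (alt 3.139 )
 after-turn cm [0.11 0.09 0.14]
clock: 8.0
eef_pos: [0.371, -0.2872, 0.0134]
tool_rot: [3.141, 0.0, 1.968]
ft_force: [-0.3, -0.8, -1.0]
width: 0.0212
```

```bash
python3 -m inch '0.13 0.08 0 0 0 -0.003;0 0 0.15 0 0 0;0 0 0 0 0 0;0 0 0 0 0 0;0 0 0 0 0 0'
python3 - <<'E'
from h import *
go(.3714,-.2858,.0120,112.9)
E
```

```text
clock: 8.5
eef_pos: [0.3712, -0.2857, 0.0118]
tool_rot: [-3.142, -0.0, 1.971]
ft_force: [-0.7, -0.3, -1.0]
width: 0.0213
clk 8.5 tcp [ 371.2 -285.7   11.8] rpy [-180.     -0.    112.92] j7 1.29 w 0.0213
 now-axes cm [-0.02  0.01 -0.02]  wz 0.0 (alt -3.141 )
 after-turn cm [-0.02  0.01 -0.02]
```

```bash
python3 -m inch '0 0 0 0 0 0;0 0 0 0 0 0;0 0 0 0 0 0;0 0 0 0 0 0;0 0 -1 0 0 0; 0 0 -3 0 0 0; 0 0 -4 0 0 0; 0 0 -4 0 0 0; 0 0 -4 0 0 0; 0 0 -3 0 0 0; 0 0 0 0 0 0; 0 0 0 0 0 0' 1
python3 - <<'E'
from h import *
go(.378,.274,.2,-5.3)
w=get_calibration("wrist");p,d=camera("wrist");cv2.imwrite("pics/w4.png",p)
for k,z in dict(white=.003,yellow=.036).items():
  for q in cons(masks(p)[k],200): print(k,q.mean(0).round(),rect(w,q,z))
E
```

```text
clock: 9.7
eef_pos: [0.3714, -0.2856, 0.2026]
tool_rot: [3.14, 0.001, 1.971]
ft_force: [0.3, 1.0, 0.4]
width: 0.0852
clk 9.7 tcp [ 371.4 -285.6  202.6] rpy [1.7991e+02 6.0000e-02 1.1292e+02] j7 1.09 w 0.0852
 now-axes cm [51.28 22.41  0.24]  wz -1.078 (alt 2.063 )
 after-turn cm [ 4.51 55.78  0.34]
white [345. 311.] [ 526.5 -404.7   84.7   84.5   66. ]
white [503. 222.] [ 643.5 -226.6  150.6   56.3  -59. ]
white [287. 166.] [ 371.4 -283.5  150.5   49.3  -65.9]
white [429.  65.] [ 466.6 -102.8  118.    72.3  -61.4]
yellow [277. 186.] [ 370.4 -284.5  120.8   21.   -67.2]
```

View pics/w4.png

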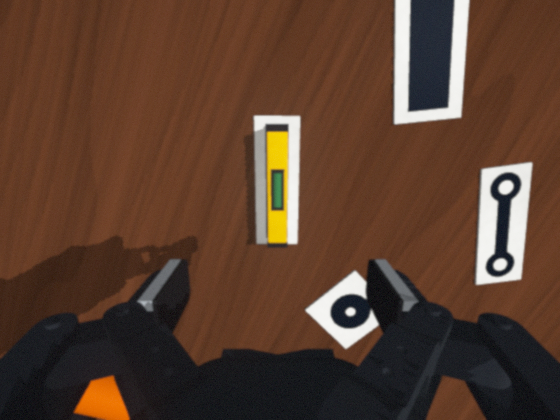

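The level sits at (277,186), centred on its board to within 0.5 mm and 0.1°. Next is the stone.

```bash
python3 -m inch '0 0 0 0 0 -0.135;0 0 0 0 0 -0.135;0 0 0 0 0 -0.135;0 0 0 0 0 -0.135;0 0 0 0 0 -0.135;0 0 0 0 0 -0.135;0 0 0 0 0 -0.135;0 0 0 0 0 -0.135;-1.5 3.9 0 0 0 0;-1.5 4 0 0 0 0;-1.5 4 0 0 0 0;-1.5 4 0 0 0 0' && python3 -m inch '0 4 0 0 0 0;0 4 0 0 0 0;0 4 0 0 0 0;0 4 0 0 0 0;0 4 0 0 0 0;0 4 0 0 0 0;2.6 4 0 0 0 0;2.6 4 0 0 0 0;2.6 4 0 0 0 0;2.6 4 0 0 0 0;0 0 0 0 0 0;0 0 0 0 0 0' && python3 -m inch '0 0 0 0 0 0;0 0 0 0 0 0'
python3 - <<'E'
from h import *
w=get_calibration("wrist");p,d=camera("wrist");cv2.imwrite("pics/w5.png",p)
for k,z in dict(orange=.022,grey=.011,brick=.022).items():
  for q in cons(masks(p)[k],200): print(k,q.mean(0).round(),rect(w,q,z))
q=max(cons(masks(p)['orange'],200),key=len);x,y,l,s,a=rect(w,q,.022)
go(x/1e3,y/1e3,.007,a)
E
```

```text
clock: 10.95
eef_pos: [0.4448, -0.1312, 0.2004]
tool_rot: [3.141, -0.003, 3.05]
ft_force: [2.1, -0.2, -0.2]
width: 0.0854
clock: 12.15
eef_pos: [0.3769, 0.2752, 0.2005]
tool_rot: [-3.14, -0.002, 3.054]
ft_force: [0.4, -1.2, -0.4]
width: 0.0853
clock: 12.35
eef_pos: [0.3787, 0.2734, 0.2013]
tool_rot: [-3.14, -0.001, 3.048]
ft_force: [0.6, -0.4, 0.4]
width: 0.0852
grey [106. 398.] [665.3   2.9  85.1  28.2  23.5]
grey [397. 284.] [513.9 411.1  88.1  22.5  25. ]
grey [161. 268.] [477.5 117.  109.1  28.6 -31.5]
grey [554. 296.] [560.5 603.3 197.7  25.7   9.5]Traceback (most recent call last):
  File "<stdin>", line 5, in <module>
ValueError: max() iterable argument is empty
```

View pics/w5.png

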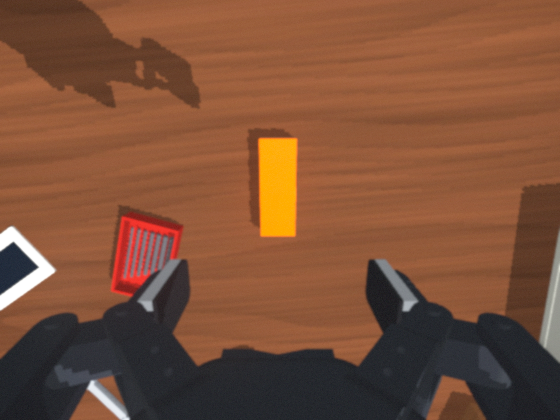

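```bash
sed -i 's/H<=17)&(S>215)/H<=21)\&(S>215)/' h.py
python3 - <<'E'
from h import *
w=get_calibration("wrist");p=cv2.imread("pics/w5.png")
print(cv2.cvtColor(p,cv2.COLOR_BGR2HSV)[190,275])
for q in cons(masks(p)['orange'],200): print(q.mean(0).round(),rect(w,q,.022))
q=max(cons(masks(p)['orange'],200),key=len);x,y,l,s,a=rect(w,q,.022)
go(x/1e3,y/1e3,.007,a)
E
```

```text
[ 20 238 255]
[277. 186.] [378.1 272.6 108.8  40.5  -5.3]
clk 12.4 tcp [378.8 273.6 201.5] rpy [-1.7996e+02 -2.0000e-02  1.7465e+02] j7 0.71 w 0.0853
 now-axes cm [ 0.05 -0.09 19.45]  wz -0.001 (alt 3.141 )
 after-turn cm [ 0.05 -0.09 19.45]
```

```bash
python3 -m inch '0.05 -0.09 2 0 0 0; 0 0 4 0 0 0; 0 0 4 0 0 0; 0 0 4 0 0 0; 0 0 3 0 0 0; 0 0 2 0 0 0; 0 0 0.5 0 0 0; 0 0 0 0 0 0; 0 0 0 0 0 0;0 0 0 0 0 0'
python3 - <<'E'
from h import *
go(.3781,.2726,.003,-5.3)
E
```

```text
clock: 13.4
eef_pos: [0.3784, 0.2747, 0.008]
tool_rot: [3.14, 0.002, 3.05]
ft_force: [0.7, -0.4, 0.2]
width: 0.0852
clk 13.4 tcp [378.4 274.7   8. ] rpy [1.7991e+02 9.0000e-02 1.7477e+02] j7 0.66 w 0.0852
 now-axes cm [ 0.01 -0.21  0.5 ]  wz 0.001 (alt -3.14 )
 after-turn cm [ 0.01 -0.21  0.5 ]
```

```bash
python3 -m inch '0 -0.2 0.5 0 0 0; 0 0 0 0 0 0; 0 0 0 0 0 0' && python3 -m inch '0 0 0 0 0 0; 0 0 0 0 0 0; 0 0 0 0 0 0; 0 0 0 0 0 0; 0 0 0 0 0 0; 0 0 0 0 0 0' -1 60
python3 - <<'E'
from h import *
go(.3781,.2726,.003,-5.3)
E
python3 -m inch '0 0 -2 0 0 0; 0 0 -4 0 0 0; 0 0 -4 0 0 0; 0 0 0 0 0 0; 0 0 0 0 0 0; 0 0 0 0 0 0'
python3 - <<'E'
from h import *
go(.4628,-.0953,.1,-61.3)
E
```

```text
clock: 13.7
eef_pos: [0.3774, 0.2721, 0.0019]
tool_rot: [3.142, 0.0, 3.051]
ft_force: [0.2, 0.2, 0.3]
width: 0.0855
clock: 14.3
eef_pos: [0.3774, 0.2723, 0.0021]
tool_rot: [3.141, 0.0, 3.051]
ft_force: [-0.4, -0.1, 5.7]
width: 0.0387
clk 14.3 tcp [377.4 272.3   2.1] rpy [1.7999e+02 1.0000e-02 1.7480e+02] j7 0.67 w 0.0387
 now-axes cm [-0.06  0.03 -0.09]  wz 0.002 (alt -3.14 )
 after-turn cm [-0.06  0.03 -0.09]
clock: 14.9
eef_pos: [0.3767, 0.2716, 0.1008]
tool_rot: [-3.14, -0.001, 3.051]
ft_force: [-0.4, 0.3, -2.3]
width: 0.0385
clk 14.9 tcp [376.7 271.6 100.8] rpy [-1.7992e+02 -7.0000e-02  1.7479e+02] j7 0.69 w 0.0385
 now-axes cm [-11.9  -35.76   0.11]  wz 0.979 (alt -2.163 )
 after-turn cm [-36.31 -10.07   0.05]
```

```bash
python3 -m inch '0 0 0 0 0 0.14;0 0 0 0 0 0.14;0 0 0 0 0 0.14;0 0 0 0 0 0.14;0 0 0 0 0 0.14;0 0 0 0 0 0.14;0 0 0 0 0 0.139;-3.63 -1 0 0 0 0;-3.63 -1 0 0 0 0;-3.63 -1 0 0 0 0;-3.63 -1 0 0 0 0;-3.63 -1 0 0 0 0' && python3 -m inch '-3.63 -1 0 0 0 0;-3.63 -1 0 0 0 0;-3.63 -1 0 0 0 0;-3.63 -1 0 0 0 0;-3.63 -1 0 0 0 0;0 0 0 0 0 0;0 0 0 0 0 0;0 0 0 0 0 0;0 0 0 0 0 0'
python3 - <<'E'
from h import *
go(.4625,-.0948,.0055,-61.3)
w=get_calibration("wrist");p,d=camera("wrist");cv2.imwrite("pics/w6.png",p)
for k,z in dict(white=.003,orange=.12).items():
  for q in cons(masks(p)[k],200): print(k,q.mean(0).round(),rect(w,q,z))
E
```

```text
clock: 16.1
eef_pos: [0.4198, 0.0872, 0.1005]
tool_rot: [-3.139, 0.0, 2.072]
ft_force: [1.3, -0.1, -2.4]
width: 0.039
clock: 17.0
eef_pos: [0.4635, -0.0929, 0.1013]
tool_rot: [-3.141, -0.001, 2.074]
ft_force: [-0.3, 0.6, -2.2]
width: 0.039
clk 17.0 tcp [463.5 -92.9 101.3] rpy [-1.7995e+02 -6.0000e-02  1.1881e+02] j7 0.73 w 0.039
 now-axes cm [-0.13 -0.17  9.58]  wz 0.002 (alt -3.14 )
 after-turn cm [-0.13 -0.17  9.58]
white [389. 379.] [ 646.7 -195.3   38.6   18.   -54.8]
white [ 97. 278.] [ 351.2 -239.4   52.8   49.4  -66.8]
white [514. 231.] [648.2  -8.8  75.2  34.6  40.9]
white [274. 141.] [436.2 -47.9  73.3  28.7  28.9]
orange [277. 246.] [460.5 -87.8  93.9  40.2 -60.8]
```

View pics/w6.png

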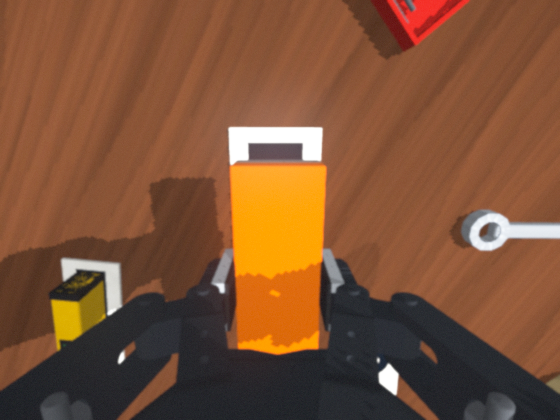

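```bash
python3 -m inch '-0.13 -0.17 0 0 0 0.001; 0 0 3 0 0 0; 0 0 3 0 0 0; 0 0 2 0 0 0; 0 0 0.8 0 0 0;0 0 0 0 0 0;0 0 0 0 0 0;0 0 0 0 0 0;0 0 0 0 0 0'
python3 - <<'E'
from h import *
go(.4625,-.0948,.0055,-61.3)
E
```

```text
clock: 17.95
eef_pos: [0.4639, -0.0962, 0.0147]
tool_rot: [3.14, 0.001, 2.071]
ft_force: [-0.6, -0.7, -1.8]
width: 0.0386
clk 17.95 tcp [463.9 -96.2  14.7] rpy [1.7991e+02 5.0000e-02 1.1865e+02] j7 0.8 w 0.0386
 now-axes cm [ 0.19 -0.05  0.92]  wz -0.001 (alt 3.141 )
 after-turn cm [ 0.19 -0.05  0.92]
```

```bash
python3 -m inch '0.15 -0.05 0.6 0 0 0; 0 0 0 0 0 0; 0 0 0 0 0 0; 0 0 0 0 0 0'
python3 - <<'E'
from h import *
go(.4625,-.0948,.0055,-61.3)
E
```

```text
clock: 18.35
eef_pos: [0.462, -0.0951, 0.0078]
tool_rot: [-3.142, -0.0, 2.071]
ft_force: [0.4, -0.2, -1.7]
width: 0.0385
clk 18.35 tcp [462.  -95.1   7.8] rpy [-180.     -0.    118.64] j7 0.8 w 0.0385
 now-axes cm [0.   0.06 0.23]  wz -0.001 (alt 3.141 )
 after-turn cm [0.   0.06 0.23]
```

```bash
python3 -m inch '0 0.05 0.22 0 0 -0.001; 0 0 0 0 0 0; 0 0 0 0 0 0; 0 0 0 0 0 0' && python3 -m inch '0 0 0 0 0 0;0 0 0 0 0 0;0 0 0 0 0 0;0 0 0 0 0 0;0 0 -1 0 0 0; 0 0 -3 0 0 0; 0 0 -4 0 0 0; 0 0 -4 0 0 0; 0 0 -4 0 0 0; 0 0 -3.5 0 0 0; 0 0 0 0 0 0; 0 0 0 0 0 0' 1
python3 - <<'E'
from h import *
go(.668,.001,.2,28.3)
w=get_calibration("wrist");p,d=camera("wrist");cv2.imwrite("pics/w7.png",p)
for k,z in dict(white=.003,orange=.025).items():
  for q in cons(masks(p)[k],200): print(k,q.mean(0).round(),rect(w,q,z))
E
```

```text
clock: 18.75
eef_pos: [0.4624, -0.0949, 0.0056]
tool_rot: [-3.142, -0.0, 2.072]
ft_force: [-0.5, -0.3, -1.8]
width: 0.0384
clock: 19.95
eef_pos: [0.4627, -0.0948, 0.2017]
tool_rot: [3.139, 0.001, 2.072]
ft_force: [-0.2, -0.0, -0.5]
width: 0.0853
clk 19.95 tcp [462.7 -94.8 201.7] rpy [1.7988e+02 5.0000e-02 1.1870e+02] j7 0.68 w 0.0853
 now-axes cm [-1.46 22.61  0.22]  wz -1.564 (alt 1.578 )
 after-turn cm [-22.62  -1.3    0.18]
white [348. 318.] [ 636.7 -215.6  126.8   57.8  -58.6]
white [147. 240.] [ 353.2 -243.8   65.1   51.5  -67. ]
white [475. 199.] [675.3   1.8 135.7  32.9  28.7]
white [277. 181.] [462.2 -95.2 136.8  73.6 -61.3]
orange [276. 210.] [ 474.7 -117.5   55.9   35.2  -62.1]
```

View pics/w7.png

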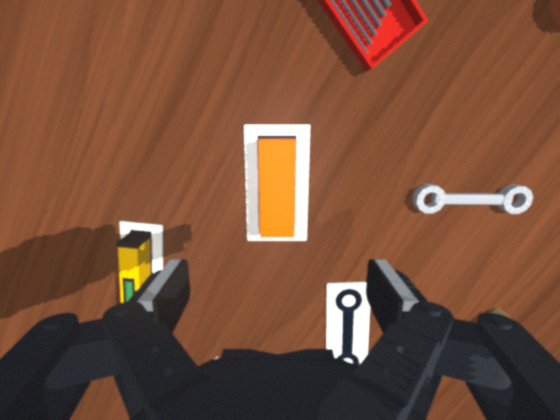

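Run:
```python
from h import *
w=get_calibration("wrist");p=cv2.imread("pics/w7.png")
h=cv2.cvtColor(p,cv2.COLOR_BGR2HSV);m=(h[...,0]>6)&(h[...,0]<24)&(h[...,1]>215)&(h[...,2]>180)
for q in cons(m,500): print(q.min(0),q.max(0),rect(w,q,.025))
for q in cons(masks(p)['white'],500):
  if q.mean(0)[0]>450: print(rect(w,q,.012))
a=28.5
d=np.array([.670-.4627,.0005+.0948]);A=np.radians(a);print(d@[np.cos(A),np.sin(A)],d@[np.sin(A),-np.cos(A)])
```

```text
[261 187] [292 235] [ 473.4 -117.1   55.7   35.1  -62.1]
[666.5   0.8 131.3  31.9  28.7]
0.22765201730756615 0.015163740165131539
```

```bash
python3 - <<'E'
from h import *
w=get_calibration("wrist");p=cv2.imread("pics/w7.png")
h=cv2.cvtColor(p,cv2.COLOR_BGR2HSV);print(h[[150,170,200],[277]*3],h[190,310])
m=(h[...,0]>6)&(h[...,0]<26)&(h[...,1]>190)&(h[...,2]>200)
for q in cons(m,500): print(q.min(0),q.max(0),rect(w,q,.025))
E
python3 -m inch '0 0 0 0 0 0.143;0 0 0 0 0 0.143;0 0 0 0 0 0.143;0 0 0 0 0 0.143;0 0 0 0 0 0.143;0 0 0 0 0 0.143;0 0 0 0 0 0.143;0 0 0 0 0 0.143;0 0 0 0 0 0.143;0 0 0 0 0 0.143;0 0 0 0 0 0.14;0 0 0 0 0 0' && python3 -m inch '3.7 0.2 0 0 0 0;3.7 0.2 0 0 0 0;3.7 0.2 0 0 0 0;3.7 0.2 0 0 0 0;3.7 0.2 0 0 0 0;3.7 0.2 0 0 0 0;0 0 0 0 0 0;0 0 0 0 0 0;0 0 0 0 0 0;0 0 0 0 0 0'
python3 - <<'E'
from h import *
w=get_calibration("wrist");p,d=camera("wrist");cv2.imwrite("pics/w8.png",p)
for k,z in dict(white=.012,grey=.012,brick=.022).items():
  for q in cons(masks(p)[k],200): print(k,q.mean(0).round(),rect(w,q,z))
go(.6665,.0008,.003,28.7)
E
```

```text
[[ 17 209 254]
 [ 17 207 255]
 [ 17 214 255]] [ 11 139 150]
[259 139] [294 235] [460.6 -94.9 106.5  37.2 -61.4]
clock: 21.2
eef_pos: [0.4614, -0.0947, 0.1993]
tool_rot: [-3.141, 0.003, 0.499]
ft_force: [0.1, -0.3, -0.5]
width: 0.0855
clock: 22.2
eef_pos: [0.6619, 0.0004, 0.2006]
tool_rot: [-3.141, 0.001, 0.501]
ft_force: [0.3, -0.3, 0.4]
width: 0.0856
white [461. 404.] [ 511.  -381.7   84.6   41.    61.1]
white [265. 331.] [476.6 -87.  132.2  53.6 -61.2]
white [447. 279.] [ 652.3 -231.5  121.4   57.1  -58.9]
white [279. 179.] [6.683e+02 5.000e-01 1.310e+02 3.060e+01 2.840e+01]
grey [262. 330.] [482.6 -84.6 135.3  43.7 -61.2]
grey [434. 278.] [ 643.4 -224.4  141.1   71.1  -61.8]
grey [158. 284.] [484.9  72.8  87.   21.9  -2.4]
grey [280. 179.] [6.682e+02 4.000e-01 1.333e+02 3.300e+01 2.840e+01]
brick [ 81. 116.] [631.7 213.1  50.2  48.8  19.3]
clk 22.25 tcp [6.621e+02 6.000e-01 2.008e+02] rpy [-1.7999e+02  1.0000e-02  2.8730e+01] j7 -0.9 w 0.0855
 now-axes cm [ 0.4   0.2  19.78]  wz 0.0 (alt -3.141 )
 after-turn cm [ 0.4   0.2  19.78]
```

View pics/w8.png

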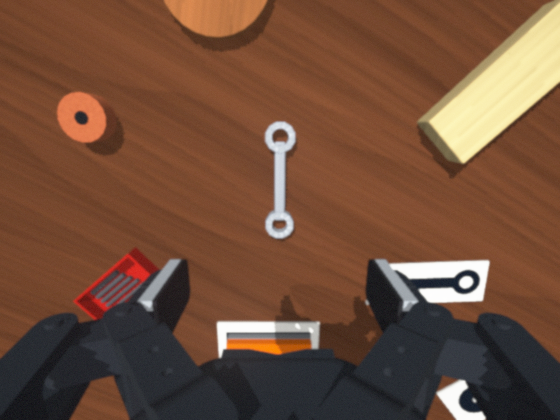

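```bash
python3 -m inch '0.53 0.31 2 0 0 0.006; 0 0 4 0 0 0; 0 0 4 0 0 0; 0 0 4 0 0 0; 0 0 3 0 0 0; 0 0 1.8 0 0 0; 0 0 0.4 0 0 0; 0 0 0 0 0 0; 0 0 0 0 0 0;0 0 0 0 0 0'
python3 - <<'E'
from h import *
go(.6683,.0004,.003,28.4)
E
```

```text
clock: 23.25
eef_pos: [0.6699, 0.0011, 0.0102]
tool_rot: [3.141, -0.002, 0.496]
ft_force: [-0.2, 0.2, 0.5]
width: 0.0857
clk 23.25 tcp [669.9   1.1  10.2] rpy [ 1.7994e+02 -1.3000e-01  2.8400e+01] j7 -0.81 w 0.0857
 now-axes cm [-0.18 -0.01  0.72]  wz 0.0 (alt -3.142 )
 after-turn cm [-0.18 -0.01  0.72]
```

```bash
python3 -m inch '-0.18 0 0.6 0 0 0; 0 0 0 0 0 0; 0 0 0 0 0 0' && python3 -m inch '0 0 0 0 0 0; 0 0 0 0 0 0; 0 0 0 0 0 0; 0 0 0 0 0 0; 0 0 0 0 0 0; 0 0 0 0 0 0; 0 0 0 0 0 0' -1 50
python3 - <<'E'
from h import *
go(.6683,.0004,.003,28.4)
E
```

```text
clock: 23.55
eef_pos: [0.6672, 0.0004, 0.0026]
tool_rot: [-3.141, 0.0, 0.496]
ft_force: [-0.1, -0.6, -0.9]
width: 0.0854
clock: 24.25
eef_pos: [0.6675, 0.0002, 0.0028]
tool_rot: [3.141, -0.0, 0.496]
ft_force: [0.1, -0.5, 1.7]
width: 0.0102
clk 24.25 tcp [6.675e+02 2.000e-01 2.800e+00] rpy [ 1.7999e+02 -2.0000e-02  2.8400e+01] j7 -0.81 w 0.0102
 now-axes cm [ 0.07  0.02 -0.02]  wz -0.0 (alt 3.142 )
 after-turn cm [ 0.07  0.02 -0.02]
```

```bash
python3 -m inch '0 0 -2 0 0 0; 0 0 -4 0 0 0; 0 0 -3 0 0 0; 0 0 0 0 0 -0.146; 0 0 0 0 0 -0.146; 0 0 0 0 0 -0.146; 0 0 0 0 0 -0.146; 0 0 0 0 0 -0.146; 0 0 0 0 0 -0.146; 0 0 0 0 0 -0.146; 0 0 0 0 0 -0.146; 0 0 0 0 0 -0.146' && python3 -m inch '0 0 0 0 0 -0.146; 0 0 0 0 0 -0.146; 0 0 0 0 0 0; 0 0 0 0 0 0; 0 0 0 0 0 0'
python3 - <<'E'
from h import *
a=np.radians(120.8);x=.6435-.0007*np.cos(a);y=-.2268-.0007*np.sin(a);print(x,y)
go(x,y,.09,120.8)
E
```

```text
clock: 25.45
eef_pos: [0.667, 0.0003, 0.0922]
tool_rot: [-3.141, -0.0, 1.816]
ft_force: [0.2, 1.3, -1.1]
width: 0.0106
clock: 25.95
eef_pos: [0.6672, 0.0003, 0.0924]
tool_rot: [-3.141, -0.0, 2.098]
ft_force: [-0.0, -0.2, -1.7]
width: 0.0101
0.6438584300054093 -0.22740127192785148
clk 25.95 tcp [6.672e+02 3.000e-01 9.240e+01] rpy [-1.7998e+02 -1.0000e-02  1.2023e+02] j7 0.47 w 0.0101
 now-axes cm [-18.5  -13.48   0.25]  wz -0.01 (alt 3.132 )
 after-turn cm [-18.37 -13.67   0.25]
```

```bash
python3 -m inch '0 0 0 0 0 -0.01; -3.06 -2.28 0 0 0 0; -3.06 -2.28 0 0 0 0; -3.06 -2.28 0 0 0 0; -3.06 -2.28 0 0 0 0; -3.06 -2.28 0 0 0 0; -3.06 -2.28 0 0 0 0; 0 0 0 0 0 0; 0 0 0 0 0 0; 0 0 0 0 0 0; 0 0 0 0 0 0'
python3 - <<'E'
from h import *
go(.6439,-.2274,.006,120.8)
w=get_calibration("wrist");p,d=camera("wrist");cv2.imwrite("pics/w9.png",p)
for k,z in dict(white=.003).items():
  for q in cons(masks(p)[k],200): print(k,q.mean(0).round(),rect(w,q,z))
E
```

```text
clock: 27.05
eef_pos: [0.6451, -0.2254, 0.0925]
tool_rot: [3.141, -0.001, 2.114]
ft_force: [0.6, 0.9, -0.9]
width: 0.0104
clk 27.05 tcp [ 645.1 -225.4   92.5] rpy [ 1.7997e+02 -5.0000e-02  1.2111e+02] j7 0.83 w 0.0104
 now-axes cm [-0.11 -0.21  8.65]  wz 0.005 (alt -3.136 )
 after-turn cm [-0.11 -0.21  8.65]
white [277. 338.] [ 708.2 -329.8   32.6   21.    31.1]
white [ 80. 332.] [ 546.1 -413.1   88.    35.7   61.9]
white [273. 193.] [ 634.2 -211.3  114.5   58.1  -59. ]
white [143.  11.] [ 492.4 -150.6   72.8   12.4   31.2]
```

View pics/w9.png

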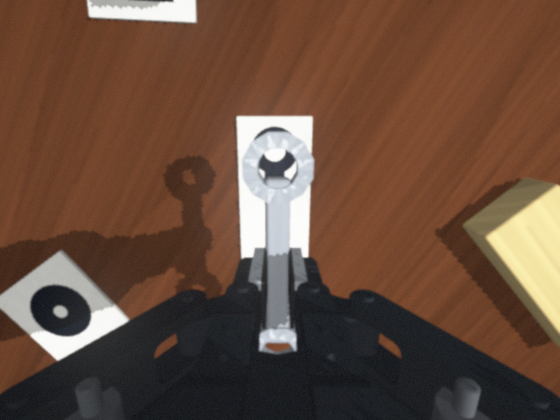

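```bash
python3 -m inch '-0.1 -0.2 0 0 0 0.004; 0 0 3 0 0 0; 0 0 3 0 0 0; 0 0 1.5 0 0 0; 0 0 0.4 0 0 0;0 0 0 0 0 0;0 0 0 0 0 0;0 0 0 0 0 0;0 0 0 0 0 0'
python3 - <<'E'
from h import *
go(.6439,-.2274,.006,120.9)
E
```

```text
clock: 28.0
eef_pos: [0.6441, -0.2296, 0.0147]
tool_rot: [3.14, 0.001, 2.108]
ft_force: [0.5, 0.8, -1.0]
width: 0.0101
clk 28.0 tcp [ 644.1 -229.6   14.7] rpy [1.7993e+02 7.0000e-02 1.2076e+02] j7 0.83 w 0.0101
 now-axes cm [0.2  0.1  0.87]  wz -0.002 (alt 3.139 )
 after-turn cm [0.2  0.1  0.87]
```

```bash
python3 -m inch '0.18 0.1 0.6 0 0 -0.002; 0 0 0 0 0 0; 0 0 0 0 0 0; 0 0 0 0 0 0;0 0 0 0 0 0'
python3 - <<'E'
from h import *
go(.6439,-.2274,.006,120.9)
E
```

```text
clock: 28.5
eef_pos: [0.6434, -0.2274, 0.0076]
tool_rot: [3.142, 0.0, 2.11]
ft_force: [-0.5, -0.5, -1.8]
width: 0.0102
clk 28.5 tcp [ 643.4 -227.4    7.6] rpy [1.7999e+02 1.0000e-02 1.2088e+02] j7 0.83 w 0.0102
 now-axes cm [-0.03  0.04  0.16]  wz -0.0 (alt 3.141 )
 after-turn cm [-0.03  0.04  0.16]
```

```bash
python3 -m inch '-0.02 0.04 0.17 0 0 0; 0 0 0 0 0 0; 0 0 0 0 0 0; 0 0 0 0 0 0' && python3 -m inch '0 0 0 0 0 0;0 0 0 0 0 0;0 0 0 0 0 0;0 0 0 0 0 0;0 0 -1 0 0 0; 0 0 -3 0 0 0; 0 0 -4 0 0 0; 0 0 -4 0 0 0; 0 0 -4 0 0 0; 0 0 -3.5 0 0 0; 0 0 0 0 0 0; 0 0 0 0 0 0' 1
python3 - <<'E'
from h import *
go(.6317,.213,.2,120.9)
w=get_calibration("wrist");p,d=camera("wrist");cv2.imwrite("pics/w10.png",p)
for k,z in dict(white=.003,grey=.015).items():
  for q in cons(masks(p)[k],200): print(k,q.mean(0).round(),rect(w,q,z))
E
```

```text
clock: 28.9
eef_pos: [0.6437, -0.2273, 0.0059]
tool_rot: [-3.142, -0.0, 2.11]
ft_force: [-0.2, 0.5, -1.0]
width: 0.0102
clock: 30.1
eef_pos: [0.6442, -0.2274, 0.2025]
tool_rot: [3.14, 0.002, 2.11]
ft_force: [-0.2, 0.2, -0.8]
width: 0.0855
clk 30.1 tcp [ 644.2 -227.4  202.5] rpy [1.7990e+02 1.0000e-01 1.2087e+02] j7 0.82 w 0.0855
 now-axes cm [38.45 21.52  0.22]  wz -0.0 (alt 3.141 )
 after-turn cm [38.44 21.54  0.22]
white [131. 272.] [ 539.9 -410.4   85.8   55.5   66.2]
white [123. 222.] [ 506.8 -361.4   27.7   18.    47.1]
white [276. 179.] [ 643.1 -226.8  150.9   57.5  -59.1]
white [42. 91.] [ 371.  -284.   150.8   50.1  -66.8]
white [197.  36.] [ 483.4 -133.8   72.8   48.7   28.8]
grey [459. 402.] [1024.3 -364.8  101.2   48.2  -27.2]
grey [396. 284.] [ 834.5 -254.4   86.4   20.6  -28.3]
grey [545. 310.] [1016.3 -207.1  160.3   67.3  -44.2]
grey [134. 265.] [ 541.4 -399.3  118.5   94.4  -16. ]
grey [275. 184.] [ 638.9 -226.2  130.9   40.   -59. ]
grey [43. 93.] [ 379.8 -279.6  147.    50.3  -67.1]
grey [191.  35.] [ 487.8 -136.2   72.6   47.7   30.1]
```

View pics/w10.png

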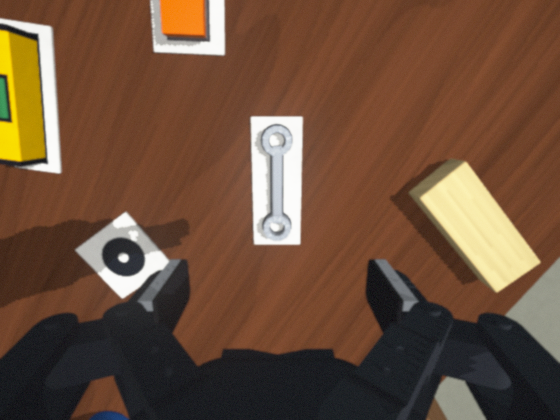

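The spanner lies at (276,184), matching its outline. Next is the wheel.

```bash
python3 -m inch '3.5 1.96 0 0 0 0;3.5 1.96 0 0 0 0;3.5 1.96 0 0 0 0;3.5 1.96 0 0 0 0;3.5 1.96 0 0 0 0;3.5 1.96 0 0 0 0;3.5 1.96 0 0 0 0;3.5 1.96 0 0 0 0;3.5 1.96 0 0 0 0;3.5 1.96 0 0 0 0;3.5 1.96 0 0 0 0;0 0 0 0 0 0' && python3 -m inch '0 0 0 0 0 0;0 0 0 0 0 0;0 0 0 0 0 0;0 0 0 0 0 0'
python3 - <<'E'
from h import *
w=get_calibration("wrist");p,d=camera("wrist");cv2.imwrite("pics/w11.png",p)
for k,z in dict(brick=.022).items():
  for q in cons(masks(p)[k],200): print(k,q.mean(0).round(),rect(w,q,z)); x,y=rect(w,q,z)[:2]
go(.6317,.213,.002,120.9)
E
```

```text
clock: 31.35
eef_pos: [0.6284, 0.2221, 0.1989]
tool_rot: [-3.14, -0.005, 2.119]
ft_force: [-0.6, 0.4, 1.0]
width: 0.0855
clock: 31.75
eef_pos: [0.6315, 0.2123, 0.2008]
tool_rot: [-3.141, 0.0, 2.108]
ft_force: [0.0, -0.3, -0.2]
width: 0.0854
brick [ 84. 193.] [453.3  99.7  68.3  18.6 -19.5]
clk 31.8 tcp [631.5 212.7 200.9] rpy [-1.7999e+02  1.0000e-02  1.2079e+02] j7 0.12 w 0.0853
 now-axes cm [ 0.02  0.04 19.89]  wz -0.002 (alt 3.14 )
 after-turn cm [ 0.02  0.04 19.89]
```

View pics/w11.png

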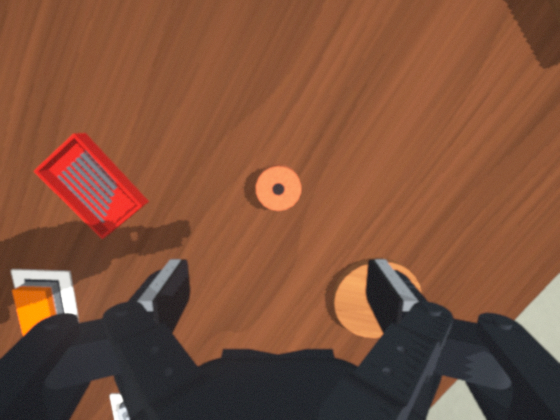

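Run:
```python
from h import *
w=get_calibration("wrist");p=cv2.imread("pics/w11.png")
h=cv2.cvtColor(p,cv2.COLOR_BGR2HSV);print(h[188,265])
m=(h[...,0]<11)&(h[...,1]>110)&(h[...,2]>190)
for q in cons(m,300):
  if abs(q.mean(0)[0]-278)<25: r=rect(w,q,.022);print(q.mean(0).round(),r);go(r[0]/1e3,r[1]/1e3,.002,120.8)
print(ray(w,[[335,290]],.015))
```

```text
[ 11 151 250]
[278. 188.] [632.2 213.6  49.6  49.3  30.8]
clk 31.8 tcp [631.5 212.7 200.9] rpy [-1.7999e+02  1.0000e-02  1.2079e+02] j7 0.12 w 0.0853
 now-axes cm [ 0.05  0.11 19.89]  wz -0.0 (alt 3.141 )
 after-turn cm [ 0.05  0.11 19.89]
[[0.75947862 0.13775638 0.015     ]]
```

```bash
python3 -m inch '0.05 0.1 2 0 0 0; 0 0 4 0 0 0; 0 0 4 0 0 0; 0 0 4 0 0 0; 0 0 3 0 0 0; 0 0 1.8 0 0 0; 0 0 0.4 0 0 0; 0 0 0 0 0 0; 0 0 0 0 0 0;0 0 0 0 0 0'
python3 - <<'E'
from h import *
go(.6322,.2136,.002,120.8)
E
```

```text
clock: 32.8
eef_pos: [0.6329, 0.2151, 0.0105]
tool_rot: [3.139, 0.0, 2.11]
ft_force: [-0.9, 0.7, 0.5]
width: 0.0855
clk 32.8 tcp [632.9 215.1  10.5] rpy [1.7986e+02 2.0000e-02 1.2087e+02] j7 0.11 w 0.0855
 now-axes cm [-0.09 -0.14  0.85]  wz 0.001 (alt -3.14 )
 after-turn cm [-0.09 -0.14  0.85]
```

```bash
python3 -m inch '-0.08 -0.12 0.75 0 0 0; 0 0 0 0 0 0; 0 0 0 0 0 0' && python3 -m inch '0 0 0 0 0 0; 0 0 0 0 0 0; 0 0 0 0 0 0; 0 0 0 0 0 0; 0 0 0 0 0 0; 0 0 0 0 0 0' -1 40
python3 - <<'E'
from h import *
go(.6322,.2136,.002,120.8)
E
```

```text
clock: 33.1
eef_pos: [0.6311, 0.2133, 0.0013]
tool_rot: [-3.141, -0.0, 2.11]
ft_force: [0.0, 0.2, 0.8]
width: 0.0854
clock: 33.7
eef_pos: [0.6315, 0.2136, 0.0018]
tool_rot: [3.141, 0.0, 2.11]
ft_force: [-0.2, -0.1, 5.8]
width: 0.0475
clk 33.7 tcp [631.5 213.6   1.8] rpy [179.96   0.   120.88] j7 0.11 w 0.0475
 now-axes cm [-0.03  0.06 -0.02]  wz 0.001 (alt -3.14 )
 after-turn cm [-0.03  0.06 -0.02]
```

```bash
python3 -m inch '0 0 -2 0 0 0; 0 0 -4 0 0 0; 0 0 -4 0 0 0; 0 0 0 0 0 0; 0 0 0 0 0 0; 0 0 0 0 0 0'
python3 - <<'E'
from h import *
go(.5264,-.4048,.1,120.8)
E
```

```text
clock: 34.3
eef_pos: [0.6303, 0.213, 0.1]
tool_rot: [-3.139, -0.0, 2.11]
ft_force: [0.4, 0.6, -1.9]
width: 0.0476
clk 34.3 tcp [630.3 213.  100. ] rpy [-1.7987e+02 -2.0000e-02  1.2088e+02] j7 0.12 w 0.0476
 now-axes cm [-47.7  -40.62   0.07]  wz 0.001 (alt -3.14 )
 after-turn cm [-47.75 -40.56   0.07]
```

```bash
python3 -m inch '-2.98 -2.54 0 0 0 0;-2.98 -2.54 0 0 0 0;-2.98 -2.54 0 0 0 0;-2.98 -2.54 0 0 0 0;-2.98 -2.54 0 0 0 0;-2.98 -2.54 0 0 0 0;-2.98 -2.54 0 0 0 0;-2.98 -2.54 0 0 0 0;-2.98 -2.54 0 0 0 0;-2.98 -2.54 0 0 0 0' && python3 -m inch '-2.98 -2.54 0 0 0 0;-2.98 -2.54 0 0 0 0;-2.98 -2.54 0 0 0 0;-2.98 -2.54 0 0 0 0;-2.98 -2.54 0 0 0 0;-2.98 -2.54 0 0 0 0;0 0 0 0 0 0;0 0 0 0 0 0;0 0 0 0 0 0;0 0 0 0 0 0;0 0 0 0 0 0'
python3 - <<'E'
from h import *
go(.5264,-.4046,.0055,120.8)
w=get_calibration("wrist");p,d=camera("wrist");cv2.imwrite("pics/w12.png",p)
E
```

```text
clock: 35.3
eef_pos: [0.5647, -0.174, 0.0997]
tool_rot: [-3.139, -0.002, 2.11]
ft_force: [0.7, 0.5, -0.2]
width: 0.0476
clock: 36.4
eef_pos: [0.5277, -0.403, 0.1012]
tool_rot: [3.141, -0.001, 2.112]
ft_force: [-0.1, 0.7, -0.8]
width: 0.0473
clk 36.4 tcp [ 527.7 -403.   101.2] rpy [ 1.7999e+02 -4.0000e-02  1.2098e+02] j7 1.12 w 0.0473
 now-axes cm [-0.08 -0.19  9.57]  wz 0.003 (alt -3.138 )
 after-turn cm [-0.08 -0.19  9.57]
```

View pics/w12.png

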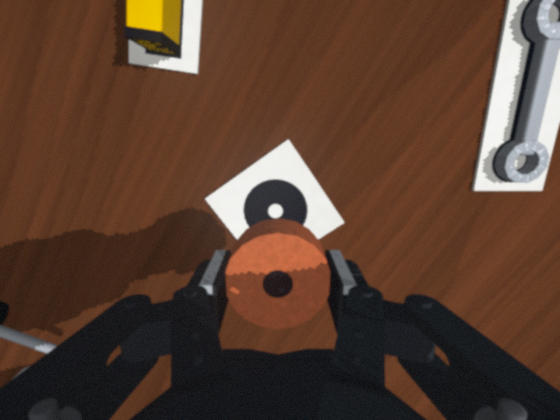

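```bash
python3 - <<'E'
from h import *
w=get_calibration("wrist");print(ray(w,[[276,211]],.003)*1000)
E
python3 -m inch '-0.08 -0.18 0 0 0 0; 0 0 3 0 0 0; 0 0 3 0 0 0; 0 0 2 0 0 0; 0 0 0.8 0 0 0;0 0 0 0 0 0;0 0 0 0 0 0;0 0 0 0 0 0;0 0 0 0 0 0'
python3 - <<'E'
from h import *
go(.5264,-.4046,.0053,120.8)
E
```

```text
[[ 527.17118869 -405.08960843    3.        ]]
clock: 37.35
eef_pos: [0.5267, -0.4064, 0.0146]
tool_rot: [3.141, 0.002, 2.11]
ft_force: [-0.6, -0.0, -0.2]
width: 0.048
clk 37.35 tcp [ 526.7 -406.4   14.6] rpy [1.7995e+02 1.0000e-01 1.2088e+02] j7 1.12 w 0.048
 now-axes cm [0.17 0.07 0.93]  wz 0.001 (alt -3.14 )
 after-turn cm [0.17 0.07 0.93]
```

```bash
python3 -m inch '0.13 0.06 0.65 0 0 0; 0 0 0 0 0 0; 0 0 0 0 0 0; 0 0 0 0 0 0;0 0 0 0 0 0'
python3 - <<'E'
from h import *
go(.5264,-.4046,.0053,120.8)
E
```

```text
clock: 37.85
eef_pos: [0.5259, -0.4046, 0.0069]
tool_rot: [3.142, 0.0, 2.11]
ft_force: [0.6, -0.6, -1.0]
width: 0.0475
clk 37.85 tcp [ 525.9 -404.6    6.9] rpy [180.     0.   120.87] j7 1.12 w 0.0475
 now-axes cm [-0.02  0.04  0.16]  wz 0.001 (alt -3.14 )
 after-turn cm [-0.02  0.04  0.16]
```

```bash
python3 -m inch '-0.02 0.05 0.17 0 0 0; 0 0 0 0 0 0; 0 0 0 0 0 0; 0 0 0 0 0 0' && python3 -m inch '0 0 0 0 0 0;0 0 0 0 0 0;0 0 0 0 0 0;0 0 0 0 0 0;0 0 -1 0 0 0; 0 0 -3 0 0 0; 0 0 -4 0 0 0; 0 0 -4 0 0 0; 0 0 -4 0 0 0; 0 0 -4 0 0 0; 0 0 -4 0 0 0; 0 0 0 0 0 0' 1 && python3 -m inch '0 0 0 0 0 0;0 0 0 0 0 0;0 0 0 0 0 0'
python3 - <<'E'
from h import *
go(.45,-.2,.24,120.8)
w=get_calibration("wrist");p,d=camera("wrist");cv2.imwrite("pics/w13.png",p)
p2,_=camera("scene");cv2.imwrite("pics/s13.png",p2)
h=cv2.cvtColor(p,cv2.COLOR_BGR2HSV)
m=(h[...,0]<13)&(h[...,1]>110)&(h[...,2]>190)
for q in cons(m,300): print('brick',q.mean(0).round(),rect(w,q,.025))
for q in cons(masks(p)['white'],300): print('white',q.mean(0).round(),rect(w,q,.003))
E
```

```text
clock: 38.25
eef_pos: [0.5264, -0.4044, 0.0052]
tool_rot: [3.142, -0.0, 2.11]
ft_force: [0.2, 0.3, -0.4]
width: 0.0482
clock: 39.45
eef_pos: [0.5288, -0.4062, 0.2528]
tool_rot: [3.137, 0.01, 2.109]
ft_force: [1.2, -0.4, -0.3]
width: 0.0855
clock: 39.75
eef_pos: [0.5258, -0.404, 0.2439]
tool_rot: [-3.141, -0.002, 2.11]
ft_force: [0.2, 0.2, -0.2]
width: 0.0853
clk 39.75 tcp [ 525.8 -404.   243.9] rpy [-1.7994e+02 -1.3000e-01  1.2088e+02] j7 1.12 w 0.0853
 now-axes cm [21.39  3.97  0.43]  wz 0.001 (alt -3.14 )
 after-turn cm [21.4   3.94  0.43]
brick [278. 182.] [ 525.6 -404.1   47.8   47.3   30.9]
white [278. 178.] [ 526.  -404.7   86.    85.7   65.9]
white [436. 100.] [ 642.8 -226.2  150.6   58.2  -59. ]
white [211.  48.] [ 381.  -308.6   98.    50.8  -67.2]
```

View pics/w13.png

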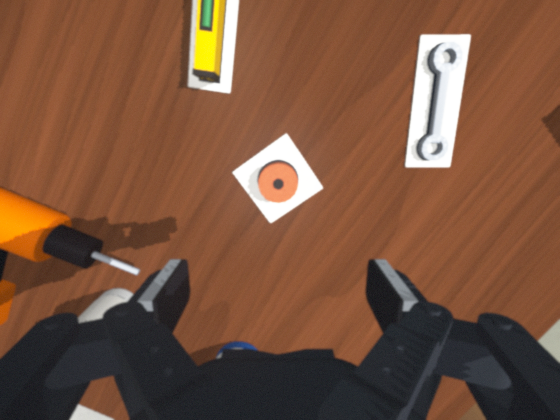

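The wheel is at (278,182), within 0.7 mm of its board's centre. I'll do one final overview of all the pieces.

```bash
python3 -m inch '4.2 0.9 -1.5 0 0 0;4.2 0.9 -1.5 0 0 0;4.2 0.9 -1.5 0 0 0;4.2 0.9 -1.5 0 0 0;4.2 0.9 -1.5 0 0 0;0 0 0 0 0 0;0 0 0 0 0 0;0 0 0 0 0 0;0 0 0 0 0 0;0 0 0 0 0 0'
python3 - <<'E'
from h import *
w=get_calibration("wrist");p,d=camera("wrist");cv2.imwrite("pics/w14.png",p)
h=cv2.cvtColor(p,cv2.COLOR_BGR2HSV)
m=(h[...,0]>6)&(h[...,0]<26)&(h[...,1]>185)&(h[...,2]>190)
for q in cons(m,300): print('or/ye',q.mean(0).round(),rect(w,q,.025),rect(w,q,.039))
for q in cons(masks(p)['white'],300): print('white',q.mean(0).round(),rect(w,q,.003))
m=(h[...,1]<75)&(h[...,2]>60)&(h[...,2]<185)
for q in cons(m,300): print('gr',q.mean(0).round(),rect(w,q,.015))
E
```

```text
clock: 40.85
eef_pos: [0.4572, -0.2021, 0.3195]
tool_rot: [-3.141, -0.001, 2.108]
ft_force: [0.1, 0.1, -0.7]
width: 0.0856
or/ye [ 28. 315.] [ 213.6 -628.9  120.1   59.2   62.9] [ 220.2 -613.3  116.2   57.3   62.9]
or/ye [319. 108.] [461.8 -97.3 105.9  37.8 -61.3] [460.5 -98.7 102.5  36.6 -61.3]
white [252. 289.] [ 526.4 -404.3   87.3   87.    66. ]
white [366. 237.] [ 643.1 -226.4  150.2   58.6  -59.1]
white [203. 181.] [ 370.9 -283.7  152.4   51.8  -66.5]
white [318. 106.] [462.3 -95.1 137.9  74.1 -61.1]
gr [472. 408.] [1012.2 -404.6   85.2   32.   -26.9]
gr [112. 403.] [ 398.3 -745.8   99.9   82.9  -59.2]
gr [485. 372.] [ 981.5 -329.   106.8   59.2  -18.2]
gr [426. 373.] [ 887.  -388.2  226.9   19.3  -75.5]
gr [551. 331.] [1011.1 -211.1  140.2   54.7  -44.4]
gr [161. 282.] [ 385.1 -465.6  121.7   33.8   84.4]
gr [388. 280.] [ 718.7 -267.1  122.3   51.2   -8.5]
```

View pics/w14.png

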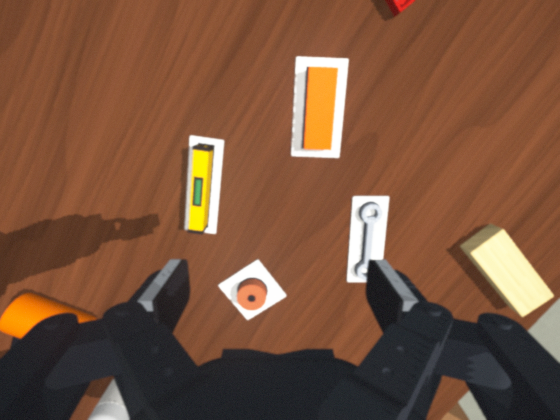

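Run:
```python
from h import *
a=cv2.imread("pics/w7.png")[115:250,235:320];b=cv2.imread("pics/w14.png")[50:165,285:355];e=cv2.imread("pics/w10.png")[110:250,240:310]
f=lambda i:cv2.resize(i,(250,540),interpolation=cv2.INTER_CUBIC)
cv2.imwrite("pics/z1.png",np.hstack([cv2.resize(a,None,fx=4,fy=4),cv2.resize(e,(280,540))]))
```

```text
(no output)
```

View pics/z1.png

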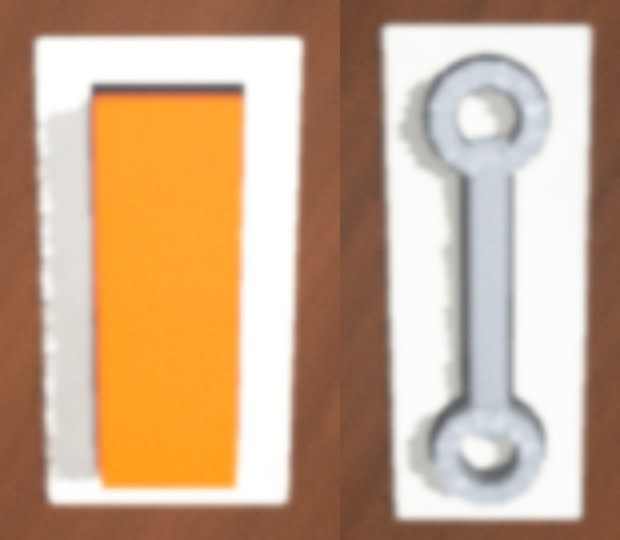

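Run:
```python
from h import *
w=get_calibration("wrist")
# calibration at w7/w10 poses: rebuild from tcp poses
E=np.array(w['extrinsics']);o=get_obs()
def Tm(p,r):
    M=np.eye(4);M[:3,:3]=R.from_euler('xyz',r).as_matrix();M[:3,3]=p;return M
C=E@Tm(o['eef_pos'],o['tool_rot'])
def cal(p,r): c=dict(w);c['extrinsics']=C@np.linalg.inv(Tm(p,r));return c
c7=cal([.4627,-.0948,.2017],np.radians([179.88,.05,118.70]))
c10=cal([.6442,-.2274,.2025],np.radians([179.90,.10,120.87]))
f=lambda L:np.array(L)/4+[235,115]
A=ray(c7,f([[93,93],[243,93],[236,487],[102,487]]),.025)*1000
B=ray(c7,f([[35,38],[303,38],[288,505],[48,503]]),.003)*1000
for P in(A,B): print(P[:,:2].mean(0),np.linalg.norm(P[0]-P[1]),np.linalg.norm(P[1]-P[2]),np.degrees(np.arctan2(*(P[3]-P[0]+P[2]-P[1])[[1,0]])))
g=lambda L:np.array([[(u-340)/4+240,v/(540/140)+110] for u,v in L])
S=ray(c10,g([[488,114],[488,452]]),.015)*1000
Q=ray(c10,g([[383,25],[592,25],[582,518],[397,518]]),.003)*1000
print(S,S.mean(0),np.linalg.norm(S[0]-S[1]),np.degrees(np.arctan2(*(S[1]-S[0])[[1,0]])))
print(Q.mean(0),np.degrees(np.arctan2(*(Q[3]-Q[0]+Q[2]-Q[1])[[1,0]])))
```

```text
[463.00229721 -95.41566661] 39.02518077538935 109.7581406038538 -61.12286952734776
[463.20480246 -95.69133552] 73.59749911395967 137.96222813232785 -61.38256992587783
[[ 617.2536843  -182.80899472   15.        ]
 [ 668.65684176 -268.70435282   15.        ]] [ 642.95526303 -225.75667377   15.        ] 100.10143426074286 -59.10204011728195
[ 643.83443819 -226.86381208    3.        ] -58.87410431552262
```

Run:
```python
from h import *
c=get_calibration("scene")
p,_=camera("scene");cv2.imwrite("pics/s15.png",p)
a=cv2.imread("pics/scene0.png")
for i in(a,p):
  q=[q for q in cons(masks(i)['brick'],100) if abs(q.mean(0)[0]-322)<15 and abs(q.mean(0)[1]-234)<15];print([rect(c,x,.02) for x in q])
print(finish_job())
```

```text
[array([454.3, 109.1, 106.4,  79.7, -21.6])]
[array([455.2, 109.3, 107.8,  81.2, -21.4])]
the job is handed in; nothing more can be done
None
```

View pics/s15.png

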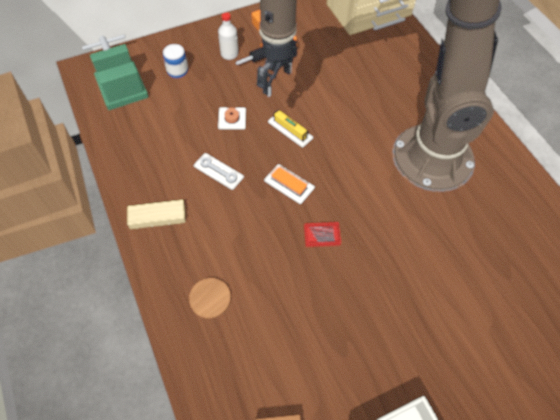

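I put the level, stone, spanner and wheel, in that order, on the boards with their own outlines, each the same way up as I found it. The job was handed in at about 41 s of the 112 s, with the gripper open and about 0.3 m above the bench.

| Item | Offset from board centre | Angle error |
|---|---|---|
| Level | about 0.5 mm | 0.1° |
| Stone | about 0.4 mm | 0.3° |
| Spanner | about 1.4 mm, mostly along its length | 0.2° |
| Wheel | about 0.7 mm | – |

- **Tin:** in the scene camera it reads the same before and after, to within 1 mm.
- **Stone check that disagreed:** the colour-mask readings of the stone were cut short by shading and put it up to 2 mm off. The 0.4 mm figure comes from corners I read by eye on an enlarged picture.
- **Spanner uncertainty:** I read its ring centres by eye too, so its 1.4 mm is only good to about a millimetre.

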